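Set and clamp the phone stand at its marked height

ROBOT

A 6-joint arm with a two-finger parallel gripper is mounted at the origin on the work surface. World frame = base frame: x ahead of the robot, y to its left, z up, the work surface at z = 0. Lengths are in m, angles in degrees, forces in N, time in s.
With the tool pointing down it reaches from about 0.275 to 0.975 m from the base axis. Payload 8.4 kg.
Tool frame: the origin (TCP) lies midway between the tips of the shut fingers; the grasp point (between the pads) lies 19 mm behind it (bot.tcp_to_grasp is the x of the grasp point in the tool frame, in m); x points along the fingers, z is the direction in which the jaws open and shut, and the axes are right-handed (so a half turn about x gives the same grasp; the last joint's range is limited). The gripper opens to 92 mm and grips with 3 to 60 N. Pads are 20 mm wide; open, the fingers measure 128 mm over their backs; the gripper's body (75 mm by 189 mm) begins 69 mm behind the grasp point.
Start: joints at [-76.513, 20.225, 93.587, -0, 66.188, -0.138], TCP at [0.147, -0.607, 0.177] pointing down, gripper open.
Joint ranges: [-150.9, 150.9], [-52.94, 120.26], [3.33, 152.33], [-74.26, 254.26], [0, 154.13], [-172.89, 172.89]. Speed limits (degrees/s): [127.2, 127.2, 159.86, 180, 180, 180].

INTERFACE

Orientations are given as [roll, pitch, yaw] about the fixed x, y, z axes, in that order (R = Rz(yaw) Ry(pitch) Rx(roll)).
In Python, from plant import bot, viewer, ticket gives the robot as it stands.
- The arm moves only by the tool move_arm, never from a script. Its argument "rows" is text: rows parted by semicolons, each of 5 numbers parted by spaces: the shift along the tool's x, y, z in mm, then the turn about the tool's x in degrees, then the finger opening in mm, from 0 to 91.9. In form: x y z yaw jaw; .... A call has 1 to 20 rows; each row shifts and turns the pose as measured when the row begins, along the tool's axes as they then stand; what a row does not reach is not made up. A row lasts 1/8 s, in which the tool goes at most 62.5 mm and 10.7 degrees, less where a joint would pass 70% of its speed; a pose out of reach is approached as far as the arm can. A call with a gripper value outside its range is refused whole. The fingers move at their own pace and stop on an object; "force" is the grip in N (left out, the last holds). Time passes only in rows, so rows that do not move let the fingers close. It gives the time, the measured TCP pose, the force and the opening at its end, in the units of the state.
- bot.sense(): the state, without advancing time (a new reading comes with each control period).
- viewer.camera(name): name is "side" or "top" or "wrist"; returns a dict with "image" (480x640x3 uint8, blue, green, red), "fovy" (degrees; the focal length in pixels is half the picture's height over the tangent of half this angle, whatever the lens; pixels are square), "cx", "cy" (the principal point, pixels), "cam_to_world" (4x4, takes a point from camera to world coordinates). Camera axes: x right, y down, z forward; pixel columns grow to the right and rows downward; lengths in m; the calibration is good to about 2 mm. A picture is of the moment at which its call begins. There is no depth.
- ticket.job_done(): hands the job in, once; it reports no verdict.
The state is a dict: "t": time; "joints": joint angles; "qd": joint speeds; "effort": joint torques, N m; "ee_pos": TCP position; "ee_rot": TCP orientation; "contact_force": force on the tool from outside, world axes, zero at the start; "torque": the same for the moment, N m; "finger_gap": finger opening in m.
Only numpy, scipy, OpenCV 4.12 (cv2) and the standard library are available. Lean on these libraries where they do the work, as an engineer would, in place of code of your own. Each camera call takes 0.05 s, during which the arm holds its last target.

TASK

On the oak shelf by the door stands a phone stand whose cradle slides on an upright post; its red cam lever hangs open, so the cradle has dropped and will drop again if let go. Lift the cradle's black clamp block until its top comes just up to the underside of the blue rubber ring on the post, and while you hold it there squeeze the red lever fully shut against the block. Finish still gripping the clamp with the lever pinched shut; leave the ring where it is and the jar, incense holder, key and tray undisturbed.

Things in the scene. Friction and masses are not known exactly. Their poses are not given: they have to be found in the camera images.
- stand: phone stand, fixed: steel foot 144 mm across, 14 mm high; upright post 16 mm thick, top 320 mm above the shelf; fixed stop collar 28 mm across, 119 to 139 mm up. Origin on the post's axis at shelf level, z up. Its yaw sets the directions used below: +x is the side where the phone sits, -x the free side, turned towards the robot's side of the shelf, the cam lever is on the +y side
- clamp_center (a point): centre of the sliding cradle's black clamp block, on the post's axis, axes as the stand's. Block 34 (x) by 26 (y) by 32 (z) mm; the post passes through it. Sliding parts weigh 0.13 to 0.21 kg together, drag about 0.4 N: with the lever open they sink (some cm/s) onto the stop collar (block centre 155 mm above the shelf) unless held; with the lever shut the cam clamps them (holds about 10 N)
- clamp_top (a point): centre of the clamp block's top face, on the post's axis, 16 mm above the block's centre: this face is set to the ring
- ring_underside (a point): centre of the underside of the blue rubber ring (25 mm in diameter, 6 mm thick) that grips the post and marks the height wanted, 211 to 266 mm above the shelf; it stays where it is unless pushed with more than about 4 N
- cradle_rest (a point): centre of the black rubber phone rest's back, 43 mm to the block's +x and 24 mm below its centre; it rides with the block on the +x side only (27 to 75 mm from the post's axis, 60 mm wide, from 63 mm below to 15 mm above the block's centre). The block's other sides are free; a hand reaching in from -x, pointing forward and down at 35 to 45 degrees from straight down, clears the post
- carriage (a joint): how far the cradle has slid up the post from the stop collar, m (0 = down on the collar, up to 0.13)
- lever (a joint): angle of the red cam lever, rad: 0 = shut, flat along the block's +y face, tip towards -x; grows as it swings out from the block (starts 0.45 to 0.60). Stiff, stays where it is left: pinched across y against the block's -y face, 25 to 35 mm from its pin, it stays put below about 8 N, needs up to about 25 N to go fully shut, and starts to bite on the post below about 0.43
- lever_pin (a point): upright pin of the red lever, at the block's far left corner: 10 mm to +x and 17 mm to +y of the block's centre, same height. The lever is a bar 16 mm high, 7 mm thick, 43 mm from pin to tip. Shut, its outer face is 20.5 mm to +y and its tip 33 mm to -x of the block's centre, so block and shut lever are 33.5 mm wide together across y
- lever_tip (a point): outer corner of the red lever's free end, half-way up the lever; the point's -x axis points along the lever from pin to tip
- jar: closed glass jar with steel twist cap, 68 mm across, 105 mm high, origin under its centre; leave alone
- incense_holder: blue ceramic incense dish, 94 mm across, 25 mm high, origin under its centre; leave alone
- lock_key: black bicycle-lock key lying flat, about 65 mm long and 5 mm thick, origin at the centre of its ring-shaped head; leave alone
- tier_tray: green plastic two-tier stacking tray, 250 by 170 mm, 130 mm high, origin under its centre; leave alone

How it is judged (in metres and radians):
On the way, in this order (a step that is already met when the one before it is completed fails the run):
1. the cradle is held by the fingers with its block's top at the ring, the lever still open (z of clamp_top in the frame of ring_underside between -0.006 and 0.005 m and value of joint lever above 0.12 rad and contact force between the fingers and carriage above 0.5 N), for 0.2 s.
2. the lever is squeezed shut with the cradle at the ring (z of clamp_top in the frame of ring_underside between -0.006 and 0.005 m and value of joint lever below 0.07 rad and contact force between the fingers and carriage above 3 N), for 0.2 s.
At the end, for the whole second after the job is handed in: The clamp block's top is within 5 mm above to 6 mm below the ring's underside, the lever is shut (under 0.07 rad), the fingers still pinch the lever and the block's other side (over 2 N on each), and the ring is where it was (z of clamp_top in the frame of ring_underside between -0.006 and 0.005 m and value of joint lever below 0.07 rad and contact force between the fingers and lever above 2 N and contact force between the fingers and carriage_c0 above 2 N and distance of ring_underside from where it was at the start of the episode below 0.006 m); the arm keeps its last pose, push and grip.
It fails at once if the ring is pushed along the post (distance of ring_underside from where it was at the start of the episode above 0.008 m).
It fails at once if the jar, the incense holder, the key or the tray is disturbed (distance of any of jar, incense_holder, lock_key, tier_tray from where it was at the start of the episode above 0.02 m or angle between jar's own z axis and vertical above 0.35 rad).
It also fails if it takes over 38 s, if anything falls off the work surface, if the arm or the gripper's body presses on something with over 40 N, if the wrist force passes 120 N, or if a joint passes its speed limit or range.

## Working session

There is one attempt and no reset: what is moved stays moved. The work goes in short steps, Python scripts to look and compute and a tool call to move; the robot and the scene stay as the last step left them, time stands still between calls to the robot, and variables do not carry over. Pictures are saved under pics/ and viewed, and the job is handed in when it is done.

Besides the shell and the picture viewer there is one more tool, called as name(argument=value, ...) on one line, values as JSON. move_arm: Moves the arm, as the interface text tells. Its arguments: {"type":"object","properties":{"rows":{"type":"string"},"force":{"type":"number"}},"required":["rows"]}

```bash
ls; mkdir -p pics
cat > h.py <<'E'
import numpy as np, cv2
from plant import bot, viewer, ticket
E
python3 - <<'E'
from h import *
s=bot.sense(); print({k:np.round(v,4).tolist() for k,v in s.items()}, bot.tcp_to_grasp)
for n in("side","top","wrist"):
    c=viewer.camera(n); cv2.imwrite(f"pics/{n}0.png",c["image"]); print(n,c["fovy"],c["cx"],c["cy"],np.round(c["cam_to_world"],4).tolist())
E
```

```text
pics
{'t': 0.0, 'joints': [-76.5122, 20.2633, 93.6286, -0.0024, 66.1876, -0.1376], 'qd': [-0.0467, -0.0383, 0.0033, 0.0218, 0.0489, 0.1015], 'effort': [-0.0015, -59.3845, -33.4222, 0.0694, 0.0234, -0.0002], 'ee_pos': [0.1471, -0.6069, 0.1767], 'ee_rot': [-178.5289, 89.9205, 105.0975], 'contact_force': [0.375, -0.6841, -0.4123], 'torque': [0.0212, 0.0535, -0.0534], 'finger_gap': 0.0917} -0.0187
side 53.189593197110185 318.9121799997227 241.43583979181878 [[0.8763, -0.304, 0.3736, 0.2952], [-0.4816, -0.5713, 0.6646, -0.4424], [0.0114, -0.7623, -0.6471, 0.7129], [0.0, 0.0, 0.0, 1.0]]
top 45.97062402857145 325.96831985213345 242.9249825058266 [[-0.0265, -0.9943, 0.1029, 0.4771], [-0.9995, 0.0281, 0.0135, 0.1488], [-0.0163, -0.1025, -0.9946, 1.3943], [0.0, 0.0, 0.0, 1.0]]
wrist 67.85425532991043 317.7414589592057 237.3433748944616 [[0.2353, -0.9284, -0.2875, 0.2296], [-0.9719, -0.2252, -0.0684, -0.5874], [-0.0012, 0.2956, -0.9553, 0.3829], [0.0, 0.0, 0.0, 1.0]]
```

View pics/side0.png

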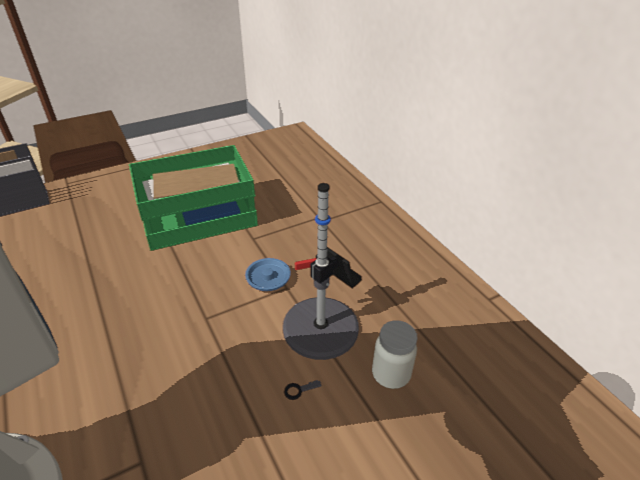

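View pics/top0.png

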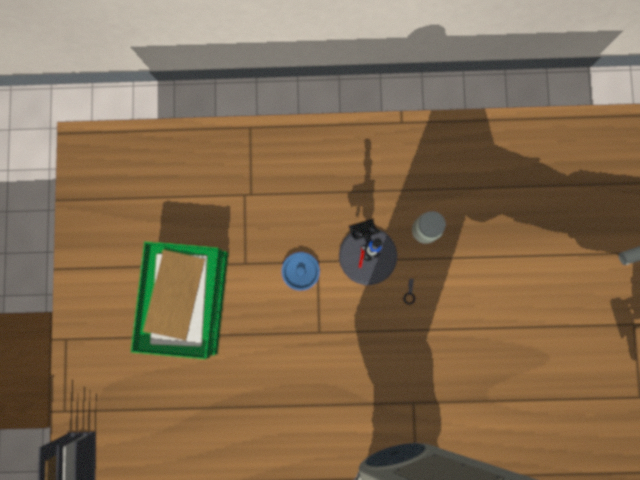

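View pics/wrist0.png

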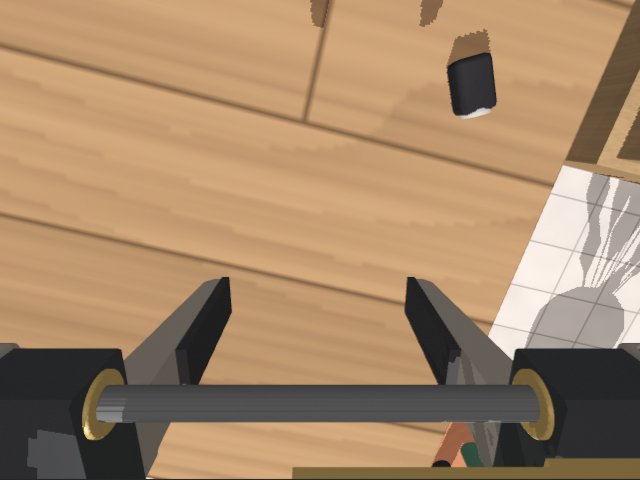

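Run:
```python
from h import *
a=cv2.imread("pics/side0.png")[170:370,220:440]; cv2.imwrite("pics/s0z.png",cv2.resize(a,None,fx=3,fy=3,interpolation=cv2.INTER_CUBIC)[:600,:])
b=cv2.imread("pics/top0.png")[190:310,290:450]; cv2.imwrite("pics/t0z.png",cv2.resize(b,None,fx=5,fy=5,interpolation=cv2.INTER_CUBIC))
```

```text
(no output)
```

View pics/s0z.png

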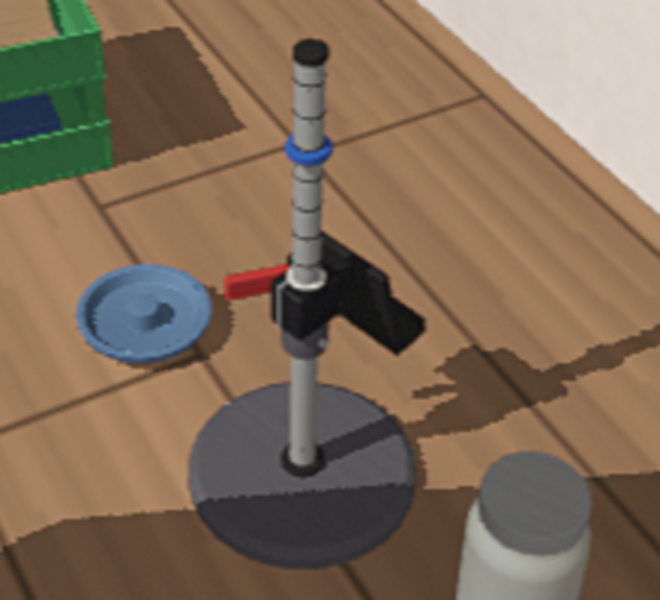

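View pics/t0z.png

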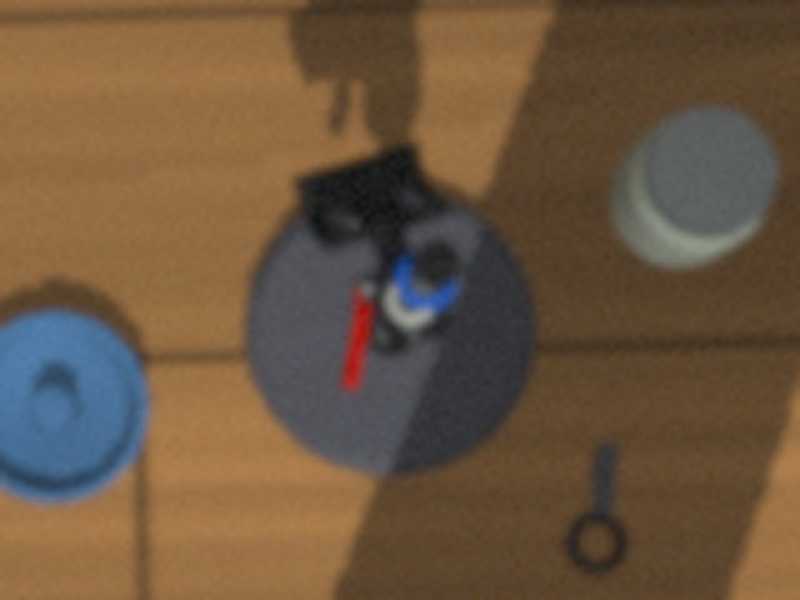

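```bash
cat >> h.py <<'E'
def K(c): f=240/np.tan(np.radians(c["fovy"]/2)); return np.array([[f,0,c["cx"]],[0,f,c["cy"]],[0,0,1]])
def proj(c,P):
    T=np.linalg.inv(np.array(c["cam_to_world"])); p=K(c)@(T[:3,:3]@np.asarray(P,float).T+T[:3,3:]) if np.ndim(P)>1 else K(c)@(T[:3,:3]@P+T[:3,3]); return (p[:2]/p[2]).T
def ray(c,uv):
    T=np.array(c["cam_to_world"]); d=T[:3,:3]@np.linalg.inv(K(c))@np.array([*uv,1.]); return T[:3,3],d/np.linalg.norm(d)
def onz(c,uv,z): o,d=ray(c,uv); return o+d*(z-o[2])/d[2]
def tri(rs):
    A=np.zeros((3,3));b=np.zeros(3)
    for o,d in rs: M=np.eye(3)-np.outer(d,d);A+=M;b+=M@o
    p=np.linalg.solve(A,b); return p,[np.linalg.norm((np.eye(3)-np.outer(d,d))@(p-o)) for o,d in rs]
def comps(m,mn=8):
    n,l,st,ce=cv2.connectedComponentsWithStats(m.astype(np.uint8)); return [(st[i].tolist(),ce[i].round(1).tolist()) for i in range(1,n) if st[i][4]>=mn]
E
python3 - <<'E'
from h import *
cs={n:viewer.camera(n) for n in("side","top")}
for n,c in cs.items():
    im=c["image"].astype(int);B,G,R=im[...,0],im[...,1],im[...,2]
    red=(R>130)&(G<60)&(B<60); blue=(B>130)&(R<70)&(G<110)
    print(n,"red",comps(red),"blue",comps(blue))
    for st,ce in comps(red): 
        m=red.astype(np.uint8); pts=cv2.findNonZero(m); print(cv2.minAreaRect(pts), cv2.boxPoints(cv2.minAreaRect(pts)).round(1).tolist())
# foot ellipse: top
c=cs["top"]; print("foot top",onz(c,(290+392/5,190+328/5),0.012))
c=cs["side"]; print("foot side",onz(c,(220+302/3,170+458/3),0.018), "posttop line")
p,r=tri([ray(cs["side"],(220+310/3,170+48/3)),ray(cs["top"],(290+437/5,190+262/5))]); print("posttop",p,r)
E
```

```text
side red [([295, 258, 21, 12, 61], [303.7, 262.3])] blue [([315, 216, 15, 9, 51], [321.2, 221.0])]
((303.9662170410156, 261.54730224609375), (6.654403209686279, 22.82252311706543), 62.10273361206055) [[292.29998779296875, 263.8999938964844], [312.5, 253.3000030517578], [315.6000061035156, 259.1000061035156], [295.3999938964844, 269.79998779296875]]
top red [([359, 250, 5, 18, 53], [361.0, 258.3])] blue [([369, 243, 12, 9, 36], [374.1, 248.0]), ([296, 262, 12, 17, 50], [302.0, 269.6]), ([312, 263, 6, 16, 23], [314.5, 269.6]), ([284, 264, 4, 10, 17], [285.2, 268.0]), ([292, 278, 20, 7, 57], [302.2, 281.2])]
((360.9840087890625, 258.5880126953125), (3.04105281829834, 17.2624454498291), 10.304845809936523) [[357.8999938964844, 266.79998779296875], [361.0, 249.8000030517578], [364.0, 250.39999389648438], [360.8999938964844, 267.3999938964844]]
foot top [0.58603161 0.06452482 0.012     ]
foot side [0.58646329 0.0643651  0.018     ] posttop line
posttop [0.58646101 0.06539194 0.32225168] [np.float64(0.00020112907774601447), np.float64(0.0002011290777459586)]
```

Run:
```python
from h import *
P=np.array([.5863,.0648])
c=viewer.camera("side"); ct=viewer.camera("top")
im=c["image"].astype(int);B,G,R=im[...,0],im[...,1],im[...,2]
m=(B-R>50)&(B-G>30); m[:200]=0;m[235:]=0;m[:,:305]=0;m[:,340:]=0
print(comps(m)); ys,xs=np.nonzero(m); print(ys.min(),ys.max(),xs.min(),xs.max(),[ (y,xs[ys==y].min(),xs[ys==y].max()) for y in range(ys.min(),ys.max()+1)])
print(c["image"][210:230,322].tolist())
def axisz(c,uv):
    o,d=ray(c,uv); 
    # solve o+d s = P + z k  lsq
    A=np.array([[d[0],0],[d[1],0],[d[2],-1]]); s,*_=np.linalg.lstsq(A,np.array([P[0]-o[0],P[1]-o[1],-o[2]]),rcond=None); return s[1]
print("ring centre z", axisz(c,((xs.min()+xs.max())/2,(ys.min()+ys.max())/2)))
for z in (.22,.225,.23,.235,.24,.245,.25): print(z,proj(c,np.array([*P,z])))
# silhouette front-lower edge at lower ring: point toward camera
o=np.array(c["cam_to_world"])[:3,3]; h=P-o[:2]; h/=np.linalg.norm(h)
for v in (ys.max()+.5,ys.max()+1):
    q=P-h*.0125 ; 
    A=ray(c,((xs.min()+xs.max())/2,v)); o,d=A; s=np.dot(q-o[:2],h)/np.dot(d[:2],h); print("underside front",(o+d*s))
v=ys.min()-.5; q=P+h*.0125; o,d=ray(c,((xs.min()+xs.max())/2,v)); s=np.dot(q-o[:2],h)/np.dot(d[:2],h); print("top back",(o+d*s))
bt=(ct["image"].astype(int)); m=(bt[...,0]-bt[...,2]>50); m[:,:350]=0; m[:,390:]=0;m[:230]=0;m[265:]=0
ys,xs=np.nonzero(m);print("top ring",xs.min(),xs.max(),ys.min(),ys.max());
```

```text
[([315, 215, 16, 10, 77], [321.9, 220.6])]
215 224 315 330 [(215, np.int64(317), np.int64(317)), (216, np.int64(316), np.int64(328)), (217, np.int64(315), np.int64(329)), (218, np.int64(315), np.int64(329)), (219, np.int64(315), np.int64(330)), (220, np.int64(315), np.int64(329)), (221, np.int64(316), np.int64(329)), (222, np.int64(316), np.int64(328)), (223, np.int64(318), np.int64(327)), (224, np.int64(319), np.int64(325))]
[[123, 125, 125], [135, 138, 138], [135, 138, 138], [135, 137, 137], [133, 136, 136], [133, 135, 136], [133, 136, 136], [134, 136, 137], [135, 138, 139], [126, 134, 137], [93, 67, 62], [177, 94, 49], [181, 101, 54], [153, 81, 44], [134, 70, 40], [94, 80, 74], [97, 101, 103], [118, 121, 122], [133, 136, 136], [129, 133, 132]]
ring centre z 0.2610532255611466
0.22 [322.18817254 239.88021832]
0.225 [322.2379629  237.47434571]
0.23 [322.28817811 235.04794439]
0.235 [322.33882362 232.6007505 ]
0.24 [322.389905   230.13249562]
0.245 [322.4414279  227.64290669]
0.25 [322.49339806 225.13170592]
underside front [0.58006934 0.05396354 0.26111947]
underside front [0.58008298 0.05395571 0.2601511 ]
top back [0.5922335  0.07580701 0.26123685]
top ring 369 381 241 251
```

Run:
```python
from h import *
from scipy.spatial.transform import Rotation as Ro
s=bot.sense(); print(s["t"],Ro.from_euler("xyz",s["ee_rot"],degrees=True).as_matrix().round(3))
ct=viewer.camera("top"); P=np.array([.5863,.0648])
im=ct["image"].astype(int)
print("lever ends", onz(ct,(362.6,249.6),.163)[:2]-P, onz(ct,(359.6,267.3),.163)[:2]-P)
a=onz(ct,(290+298/5,190+183/5),.165)[:2];b=onz(ct,(290+414/5,190+147/5),.165)[:2];print("edge",a-P,b-P,np.degrees(np.arctan2(-(a-b)[0],(a-b)[1])),np.linalg.norm(a-b))
for y in (14,16,18,20,22):
    R=Ro.from_euler("z",y,degrees=True).as_matrix()[:2,:2]; print(y,"pin",R@[.010,.017],"dark corner far edge",R@[.075,.03],R@[.075,-.03])
g=im.sum(2)
d=(g<110).astype(np.uint8); d[:212]=0;d[262:]=0;d[:,:340]=0;d[:,400:]=0
z=cv2.resize(ct["image"][205:285,335:415],None,fx=7,fy=7,interpolation=cv2.INTER_LANCZOS4); z=np.clip(z.astype(float)*2,0,255).astype(np.uint8); cv2.imwrite("pics/t1z.png",z)
```

```text
0.35 [[-0.     0.972  0.236]
 [ 0.     0.236 -0.972]
 [-1.    -0.    -0.   ]]
lever ends [0.00131386 0.02112248] [-0.03715894  0.02892497]
edge [0.05246694 0.04797371] [ 0.06690741 -0.0032957 ] 15.730336405817681 0.05326424131108816
14 pin [0.00559029 0.01891425] dark corner far edge [0.06551452 0.04725301] [ 0.08002984 -0.01096473]
16 pin [0.00492678 0.01909782] dark corner far edge [0.06382551 0.04951065] [ 0.08036375 -0.00816505]
18 pin [0.00425728 0.01925813] dark corner far edge [0.06205873 0.05170797] [ 0.08059975 -0.00535542]
20 pin [0.00358258 0.01939498] dark corner far edge [0.06021634 0.05384229] [ 0.08073755 -0.00253927]
22 pin [0.00290353 0.01950819] dark corner far edge [0.05830059 0.05591101] [0.08077699 0.00027998]
```

View pics/t1z.png

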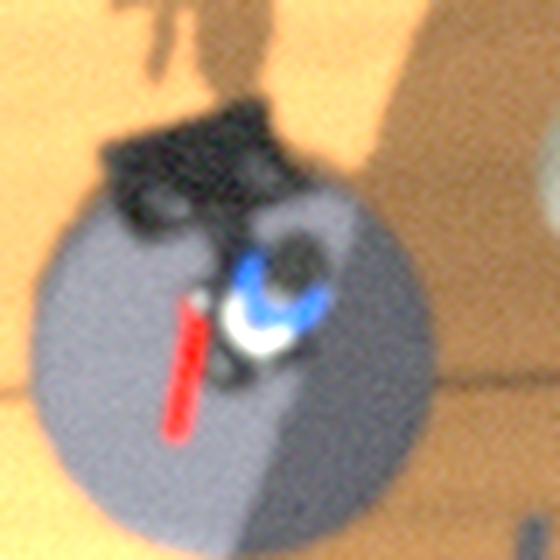

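move_arm(rows="-30 20 -30 0 91; -30 31 -40 0 91; -25 31 -40 0 91; -25 31 -40 0 91; -25 31 -40 0 91; -25 31 -40 0 91; -25 31 -40 0 91; -25 31 -40 -1 91; -25 31 -40 -1 91; -25 31 -40 -1 91; -25 31 -40 0 91; -20 31 -40 0 91; -20 31 -40 0 91; -20 31 -40 0 91; -20 31 -40 0 91; -10 20 -20 0 91")

```text
t: 2.4
ee_pos: [0.4535, 0.1261, 0.567]
ee_rot: [78.5, 89.4, 5.0]
contact_force: [-0.2, -0.4, 0.0]
finger_gap: 0.0909
```

```bash
cat >> h.py <<'E'
from scipy.spatial.transform import Rotation as Ro
def st():
    s=bot.sense(); R=Ro.from_euler("xyz",s["ee_rot"],degrees=True).as_matrix(); 
    print("t",round(s["t"],2),"p",np.round(s["ee_pos"],4),"j",np.round(s["joints"],1),"gap",s["finger_gap"],"F",np.round(s["contact_force"],1)); print(R.round(3)); x=R[:,0]; print("tilt",np.degrees(np.arccos(-x[2])),"az tilt",np.degrees(np.arctan2(x[1],x[0])),"zaz",np.degrees(np.arctan2(R[1,2],R[0,2]))); return s,R
E
python3 -c "
from h import *;st()"
```

```text
t 2.4 p [0.4535 0.1261 0.567 ] j [ 1.54e+01 -2.10e+00  7.35e+01 -1.00e-01  1.08e+02  8.89e+01] gap 0.09090422308196763 F [-0.2 -0.4  0. ]
[[ 0.01   0.959  0.284]
 [ 0.001  0.284 -0.959]
 [-1.     0.01   0.002]]
tilt 0.5930490722178572 az tilt 4.993755389560203 zaz -73.51427756133997
```

move_arm(rows="-55 0 0 0 91; -60 0 0 0 91; -60 0 0 0 91; -60 0 0 0 91; -60 0 0 0 91")

```text
t: 3.02
ee_pos: [0.4566, 0.13, 0.8334]
ee_rot: [83.0, 89.1, 9.7]
contact_force: [0.3, 0.8, 0.5]
finger_gap: 0.0914
```

```bash
python3 -c "
from h import *;st()"
```

```text
t 3.02 p [0.4566 0.13   0.8334] j [ 15.8  16.4  15.1  -0.2 147.6  88.9] gap 0.09135379721098524 F [0.3 0.8 0.5]
[[ 0.016  0.957  0.288]
 [ 0.003  0.288 -0.958]
 [-1.     0.016  0.002]]
tilt 0.9440712234742892 az tilt 9.698363158955802 zaz -73.25491907246652
```

move_arm(rows="-40 0 0 0 91; -40 0 0 0 91; -40 0 0 0 91")

```text
t: 3.4
ee_pos: [0.433, 0.1235, 0.8712]
ee_rot: [87.4, 86.3, 14.1]
contact_force: [-0.6, -0.0, -0.7]
finger_gap: 0.0912
```

```bash
python3 -c "
from h import *;st()"
```

```text
t 3.4 p [0.433  0.1235 0.8712] j [ 15.8  18.9   3.3  -0.2 154.1  88.8] gap 0.09117890658861208 F [-0.6 -0.  -0.7]
[[ 0.062  0.956  0.288]
 [ 0.016  0.288 -0.958]
 [-0.998  0.064  0.003]]
tilt 3.6607654665457674 az tilt 14.139225627116602 zaz -73.25193801488118
```

move_arm(rows="-50 -35 0 0 91; -50 -35 0 0 91; -50 -35 0 0 91; -50 -35 0 0 91")

```text
t: 3.9
ee_pos: [0.3149, 0.0878, 0.949]
ee_rot: [88.3, 74.9, 15.0]
contact_force: [0.1, -0.2, 0.3]
finger_gap: 0.091
```

```bash
python3 -c "
from h import *;st()"
```

```text
t 3.9 p [0.3149 0.0878 0.949 ] j [ 15.5   7.4   3.3  -0.2 154.1  88.4] gap 0.09100515219721589 F [ 0.1 -0.2  0.3]
[[ 0.251  0.924  0.287]
 [ 0.068  0.28  -0.958]
 [-0.966  0.26   0.008]]
tilt 15.093446077568897 az tilt 15.032997593048128 zaz -73.29420187786309
```

move_arm(rows="-50 -30 -6 0 91; -50 -30 -6 0 91; -50 -30 0 0 91; -50 -30 0 0 91; -50 -25 0 0 91; -50 -25 0 0 91; -50 -25 0 0 91")

```text
t: 4.78
ee_pos: [0.1766, 0.071, 0.998]
ee_rot: [87.5, 64.3, 14.3]
contact_force: [-1.0, 0.4, 0.5]
finger_gap: 0.0909
```

```bash
python3 -c "
from h import *;st()"
```

```text
t 4.78 p [0.1766 0.071  0.998 ] j [ 68.3  -3.1   3.3 -53.6 154.1  88. ] gap 0.09094331867589657 F [-1.   0.4  0.5]
[[ 0.421  0.862  0.284]
 [ 0.107  0.264 -0.959]
 [-0.901  0.434  0.019]]
tilt 25.7239401573468 az tilt 14.2856902728119 zaz -73.50083173335936
```

move_arm(rows="20 30 0 0 91; 20 40 0 0 91; 20 50 0 0 91; 10 55 0 0 91; 10 55 0 0 91; 10 55 0 0 91")

```text
t: 5.52
ee_pos: [0.2801, 0.1057, 0.962]
ee_rot: [87.5, 72.5, 16.0]
contact_force: [-0.4, 0.4, 0.3]
finger_gap: 0.0911
```

```bash
python3 -c "
from h import *;st()"
```

```text
t 5.53 p [0.2801 0.1057 0.962 ] j [ 23.3   5.1   3.3  -5.  154.1  90. ] gap 0.09106414391197268 F [-0.4  0.4  0.3]
[[ 0.289  0.904  0.316]
 [ 0.083  0.305 -0.949]
 [-0.954  0.3    0.013]]
tilt 17.486998875040676 az tilt 16.04199738337255 zaz -71.60480777862873
```

```bash
cat >> h.py <<'E'
D=np.array([[.6245,.1767,20.26,93.63,66.19],[.4707,.567,-2.1,73.5,108.],[.4747,.8334,16.4,15.1,147.6],[.4503,.8712,18.9,3.3,154.1],[.3269,.949,7.4,3.3,154.1]])
def rows(q):
    q=np.radians(q);a,b,c=q[0],q[0]+q[1],q[0]+q[1]+q[2]
    return [1,0,np.sin(a),np.sin(b),np.sin(c),0,np.cos(b)],[0,1,np.cos(a),np.cos(b),np.cos(c),0,-np.sin(b)]
E
python3 - <<'E'
from h import *
A=[];y=[]
for d in D:
    r=rows(d[2:]); A+=[r[0][:5],r[1][:5]]; y+=[d[0],d[1]]
p,res,rk,sv=np.linalg.lstsq(np.array(A),np.array(y),rcond=None); print(p,res,rk,sv, np.array(A)@p-y)
E
```

```text
[0.00727045 0.4622802  0.57603575 0.50632555 0.61527038] [0.00419897] 5 [4.11154419 2.60477143 1.1058383  0.25522459 0.14950669] [ 0.04432742  0.00565462  0.00178471  0.01718968 -0.03057216 -0.00200163
 -0.02542628 -0.0091368   0.0098863  -0.01170586]
```

Run:
```python
from h import *
A=[];y=[]
for d in D:
    r=rows(d[2:]); 
    for k in (0,1):
        A.append([r[k][0],r[k][1],r[k][2],r[k][3],r[k][6],r[k][4]]); y.append(d[k])
A=np.array(A)
for r in range(0,10,2): pass
p,res,rk,sv=np.linalg.lstsq(A,np.array(y),rcond=None); print(p.round(4),res,rk,sv, (A@p-y).round(4))
```

```text
[3.000e-04 2.966e-01 5.669e-01 4.943e-01 5.830e-02 3.984e-01] [2.39637587e-07] 6 [4.27939909 3.02645108 1.18729203 1.0185633  0.2532825  0.12669525] [-0.0001 -0.0001  0.0001  0.0002 -0.0001 -0.0003  0.0001 -0.0002 -0.0001
  0.0002]
```

move_arm(rows="50 10 0 0 91; 50 20 3 0 91; 42 42 4 0 91; 40 45 4 0 91; 35 48 4 0 91; 30 50 4 0 91; 10 40 3 0 91")

```text
t: 6.4
ee_pos: [0.5864, 0.1824, 0.8256]
ee_rot: [87.3, 71.2, 16.0]
contact_force: [0.7, 0.3, 0.1]
finger_gap: 0.0911
```

```bash
python3 -c "
from h import *;st()"
```

```text
t 6.4 p [0.5864 0.1824 0.8256] j [ 17.4  14.1  23.5  -0.6 123.6  88.4] gap 0.09105918404443629 F [0.7 0.3 0.1]
[[ 0.31   0.896  0.317]
 [ 0.089  0.305 -0.948]
 [-0.947  0.322  0.015]]
tilt 18.820608601162213 az tilt 15.961953865581696 zaz -71.4988995993947
```

move_arm(rows="-40 45 0 0 91; -40 45 0 0 91; -40 45 0 0 91; -40 45 0 0 91")

```text
t: 6.9
ee_pos: [0.6215, 0.1992, 0.8808]
ee_rot: [87.5, 64.7, 16.3]
contact_force: [0.2, -0.6, 0.3]
finger_gap: 0.0906
```

```bash
python3 -c "
from h import *;st()"
```

```text
t 6.9 p [0.6215 0.1992 0.8808] j [ 18.1  22.4   3.3  -1.  129.   88.6] gap 0.09060441037846434 F [ 0.2 -0.6  0.3]
[[ 0.41   0.855  0.317]
 [ 0.12   0.295 -0.948]
 [-0.904  0.427  0.018]]
tilt 25.289287742449275 az tilt 16.280905199029988 zaz -71.48728924485577
```

Works: about 2.5° of tilt per row at the reach limit. Continue.

move_arm(rows="-35 48 0 0 91; -35 48 0 0 91; -35 48 0 0 91; -35 48 0 0 91; -30 50 0 0 91")

```text
t: 7.52
ee_pos: [0.6441, 0.2124, 0.9497]
ee_rot: [88.0, 52.1, 16.8]
contact_force: [-0.0, 0.4, -0.4]
finger_gap: 0.0909
```

```bash
python3 -c "
from h import *;st()"
```

```text
t 7.53 p [0.6441 0.2124 0.9497] j [ 18.9  19.5   3.3  -1.5 119.3  88.9] gap 0.09089710872395448 F [-0.   0.4 -0.4]
[[ 0.588  0.745  0.315]
 [ 0.177  0.262 -0.949]
 [-0.789  0.614  0.022]]
tilt 37.89646174546618 az tilt 16.785650874857954 zaz -71.60574280272797
```

```bash
cat >> h.py <<'E'
P=np.array([.5863,.0648]); YAW=17.3
def S(v,z0=0): # stand frame -> world
    return np.r_[P,0]+Ro.from_euler("z",YAW,degrees=True).apply(v)
def goal(g,back=0):
    s,R=st(); t=S(np.array(g))+R[:,0]*(.0187-back); d=R.T@(t-s["ee_pos"]); print("target",t.round(4),"shift mm",(d*1e3).round(1)); return t,d
def ik(r,z,tilt):
    from scipy.optimize import least_squares
    p=np.array([.0003,.2966,.5669,.4943,.0583,.3984])
    def f(q):
        A=rows([q[0],q[1],180-tilt-q[0]-q[1]]); return [sum(np.array([a[0],a[1],a[2],a[3],a[6],a[4]])*p)-v for a,v in zip(A,(r,z))]
    o=least_squares(f,[0,100]); q=o.x; return q.round(1),round(180-tilt-q.sum(),1),o.cost
E
python3 - <<'E'
from h import *
for b in (0,.12): t,d=goal((-.014,.0115,.155),b); print(ik(np.hypot(*t[:2]),t[2],38))
for r,z in ((.5,.6),(.5,.4)): print(ik(r,z,38))
E
```

```text
t 7.53 p [0.6441 0.2124 0.9497] j [ 18.9  19.5   3.3  -1.5 119.3  88.9] gap 0.09089710872395448 F [-0.   0.4 -0.4]
[[ 0.588  0.745  0.315]
 [ 0.177  0.262 -0.949]
 [-0.789  0.614  0.022]]
tilt 37.89646174546618 az tilt 16.785650874857954 zaz -71.60574280272797
target [0.5805 0.0749 0.1402] shift mm [ 577.  -580.2   92.6]
(array([  5.4, 132.7]), np.float64(3.9), np.float64(6.062277387626423e-16))
t 7.53 p [0.6441 0.2124 0.9497] j [ 18.9  19.5   3.3  -1.5 119.3  88.9] gap 0.09089710872395448 F [-0.   0.4 -0.4]
[[ 0.588  0.745  0.315]
 [ 0.177  0.262 -0.949]
 [-0.789  0.614  0.022]]
tilt 37.89646174546618 az tilt 16.785650874857954 zaz -71.60574280272797
target [0.5099 0.0536 0.2349] shift mm [ 457.  -580.2   92.6]
(array([-13.3, 133.6]), np.float64(21.7), np.float64(2.463455007084404e-13))
(array([-24.3,  95.9]), np.float64(70.4), np.float64(1.035186980414045e-23))
(array([-24.3, 119.1]), np.float64(47.2), np.float64(3.205894501801114e-21))
```

move_arm(rows="30 -45 7 0 91; 35 -45 7 0 91; 35 -45 7 0 91; 35 -45 7 0 91; 35 -45 7 0 91; 35 -45 7 0 91; 35 -45 7 0 91; 35 -45 7 0 91; 35 -45 7 0 91; 35 -45 7 0 91; 35 -45 7 0 91; 20 -30 7 0 91")

```text
t: 9.02
ee_pos: [0.5432, 0.0784, 0.366]
ee_rot: [87.5, 49.9, 16.4]
contact_force: [0.5, 0.3, 0.3]
finger_gap: 0.0915
```

```bash
python3 -c "
from h import *;goal((-.014,.0115,.155),.12)
cv2.imwrite('pics/w1.png',viewer.camera('wrist')['image'])"
```

```text
t 9.03 p [0.5432 0.0784 0.366 ] j [  0.9 -17.5 120.3  15.7  39.2  63.2] gap 0.09148926161154984 F [0.5 0.3 0.3]
[[ 0.618  0.721  0.314]
 [ 0.182  0.258 -0.949]
 [-0.765  0.643  0.028]]
tilt 40.089705623750696 az tilt 16.38929344462791 zaz -71.68533279284773
target [0.5069 0.0532 0.2325] shift mm [  75.1 -118.6    8.8]
```

View pics/w1.png

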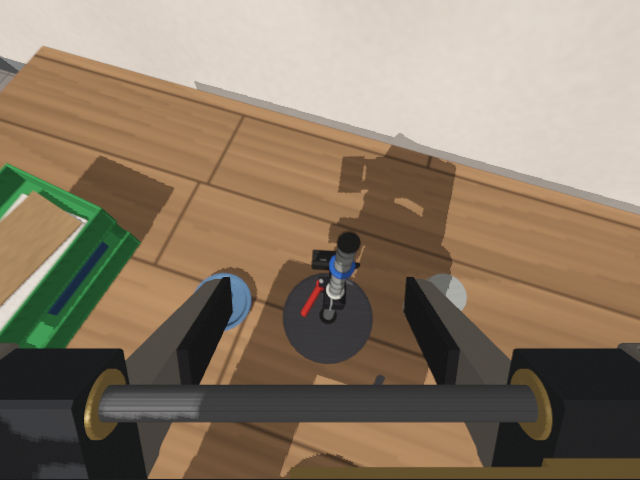

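move_arm(rows="15 -45 3 0 91; 25 -45 3 0 91; 25 -28 3 0 91; 10 0 0 0 91")

```text
t: 9.57
ee_pos: [0.5086, 0.0507, 0.2323]
ee_rot: [87.2, 49.6, 16.0]
contact_force: [0.6, -0.2, 1.1]
finger_gap: 0.0909
```

Run:
```python
from h import *
goal((-.014,.0115,.155),.06)
c=viewer.camera('wrist'); cv2.imwrite('pics/w2.png',c['image'])
b=c['image'][160:360,200:440]; cv2.imwrite('pics/w2z.png',cv2.resize(b,None,fx=3,fy=3,interpolation=cv2.INTER_CUBIC))
for n,v in dict(top=(0,0,.32),ringu=(0,0,.258),blk=(-.017,.013,.171),blk2=(-.017,-.013,.171),pin=(.01,.017,.163),ra=(.027,.03,.17),rb=(.027,-.03,.17),ra2=(.075,.03,.17),rb2=(.075,-.03,.17)).items():
    uv=proj(c,S(np.array(v))); print(n,uv.round(1),((uv-[200,160])*3).round())
```

```text
t 9.57 p [0.5086 0.0507 0.2323] j [ -4.7 -12.6 135.   35.8  23.1  37.6] gap 0.09092564720081882 F [ 0.6 -0.2  1.1]
[[ 0.623  0.718  0.311]
 [ 0.179  0.257 -0.95 ]
 [-0.762  0.647  0.032]]
tilt 40.40244071375856 az tilt 16.004069180454106 zaz -71.84319367278081
target [0.5438 0.0642 0.1865] shift mm [59.3 -1.  -3.3]
top [345.5  57.1] [ 437. -309.]
ringu [335.5 139.9] [407. -60.]
blk [312.3 221.9] [337. 186.]
blk2 [342.9 222.7] [429. 188.]
pin [308.3 198.5] [325. 115.]
ra [294.4 177.6] [283.  53.]
rb [361.  179.6] [483.  59.]
ra2 [296.4 134.5] [289. -77.]
rb2 [359.4 136.5] [478. -70.]
```

View pics/w2z.png

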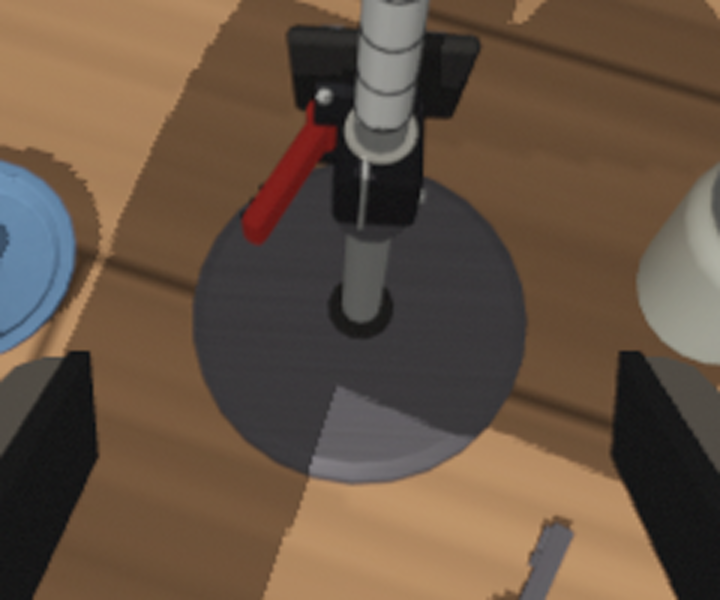

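move_arm(rows="20 0 -1 1 91; 20 0 -1 1 91; 20 0 0 1 91; 15 0 0 0 91")

```text
t: 10.12
ee_pos: [0.5697, 0.0695, 0.1878]
ee_rot: [89.9, 48.5, 15.9]
contact_force: [0.5, 0.6, -0.2]
finger_gap: 0.0911
```

```bash
sed -i 's/YAW=17.3/YAW=15.5/' h.py
python3 - <<'E'
from h import *
goal((-.014,.0115,.155),0)
c=viewer.camera('wrist')
b=c['image'][200:400,200:440]; cv2.imwrite('pics/w3z.png',cv2.resize(b,None,fx=3,fy=3,interpolation=cv2.INTER_CUBIC))
for n,v in dict(c0=(0,0,.171),blk=(-.017,.013,.171),blk2=(-.017,-.013,.171),blk3=(-.017,.013,.139),blk4=(-.017,-.013,.139)).items():
    uv=proj(c,S(np.array(v))); print(n,uv.round(1),((uv-[200,200])*3).round())
E
```

```text
t 10.12 p [0.5697 0.0695 0.1878] j [ -0.7  -0.8 133.3  57.4  13.   20.6] gap 0.09107918631569366 F [ 0.5  0.6 -0.2]
[[ 0.638  0.719  0.275]
 [ 0.182  0.206 -0.961]
 [-0.748  0.663  0.001]]
tilt 41.54397128136959 az tilt 15.918794460754446 zaz -74.03634382667629
target [0.5817 0.0755 0.141 ] shift mm [ 43.8 -21.2  -2.5]
c0 [330.7 256.2] [392. 169.]
blk [311.3 280. ] [334. 240.]
blk2 [350.6 280.3] [452. 241.]
blk3 [312.  293.1] [336. 279.]
blk4 [346.9 293.3] [441. 280.]
```

View pics/w3z.png

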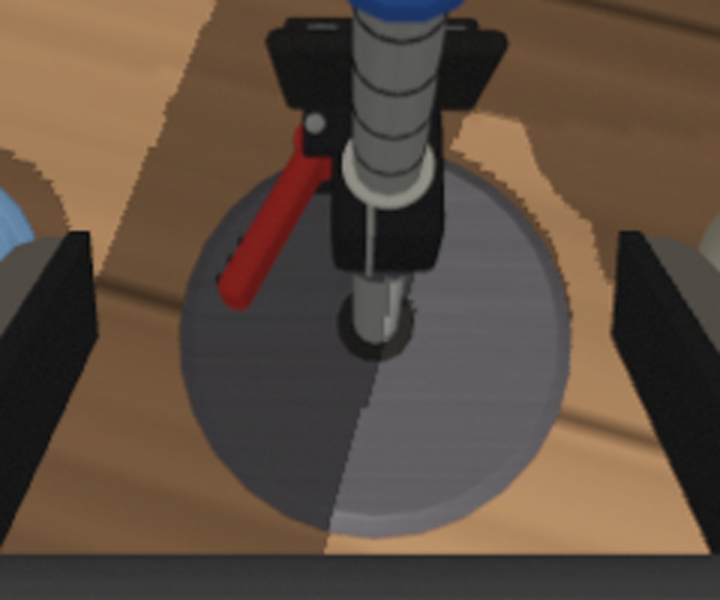

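move_arm(rows="8 -15 -1 0 91; 18 -6 -1 0 91; 15 0 0 0 91")

```text
t: 10.55
ee_pos: [0.5893, 0.0779, 0.1502]
ee_rot: [89.8, 47.7, 16.1]
contact_force: [0.4, -0.3, 0.3]
finger_gap: 0.0913
```

Run:
```python
from h import *
goal((-.014,.0115,.155),0)
c=viewer.camera('wrist')
b=c['image'][200:400,200:440]; cv2.imwrite('pics/w4z.png',cv2.resize(b,None,fx=3,fy=3,interpolation=cv2.INTER_CUBIC))
```

```text
t 10.55 p [0.5893 0.0779 0.1502] j [  0.4   5.9 133.9  96.   10.5 -18. ] gap 0.09134459938226286 F [ 0.4 -0.3  0.3]
[[ 0.647  0.71   0.279]
 [ 0.187  0.208 -0.96 ]
 [-0.739  0.673  0.002]]
tilt 42.3238658151727 az tilt 16.083898535446018 zaz -73.79600526917191
target [0.5818 0.0756 0.1412] shift mm [  1.4 -11.8   0.1]
```

View pics/w4z.png

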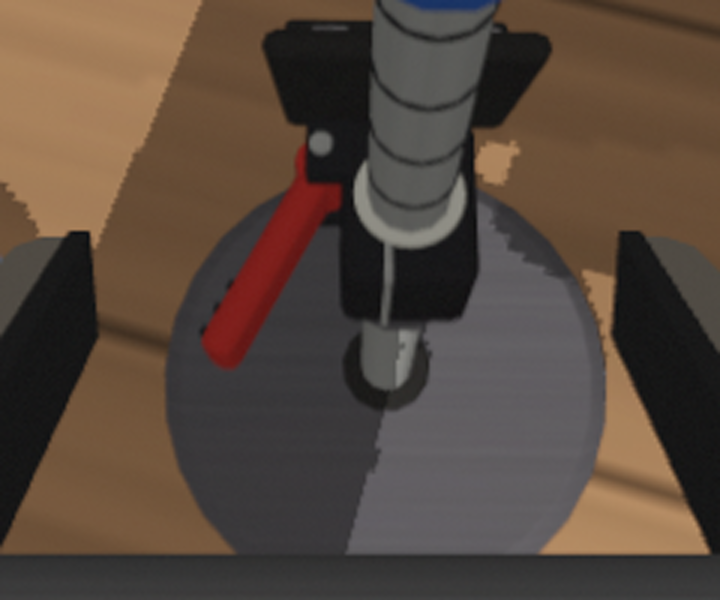

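move_arm(rows="1 -9 0 0 91; 1 -5 0 0 91; 0 0 0 0 75", force=5)

```text
t: 10.98
ee_pos: [0.5875, 0.0784, 0.145]
ee_rot: [89.9, 47.1, 16.4]
contact_force: [0.5, -0.3, 0.1]
finger_gap: 0.0831
```

Run:
```python
from h import *
goal((-.014,.0115,.155),0)
c=viewer.camera('wrist')
b=c['image'][200:400,200:440]; cv2.imwrite('pics/w5z.png',cv2.resize(b,None,fx=3,fy=3,interpolation=cv2.INTER_CUBIC))
```

```text
t 10.97 p [0.5875 0.0784 0.145 ] j [ 1.000e-01  6.700e+00  1.348e+02  1.062e+02  1.140e+01 -2.860e+01] gap 0.08310431378628368 F [ 0.5 -0.3  0.1]
[[ 0.654  0.702  0.282]
 [ 0.192  0.207 -0.959]
 [-0.732  0.681  0.001]]
tilt 42.94311837615794 az tilt 16.355193351472295 zaz -73.59234598687904
target [0.582  0.0757 0.1413] shift mm [-1.5 -6.9  1. ]
```

View pics/w5z.png

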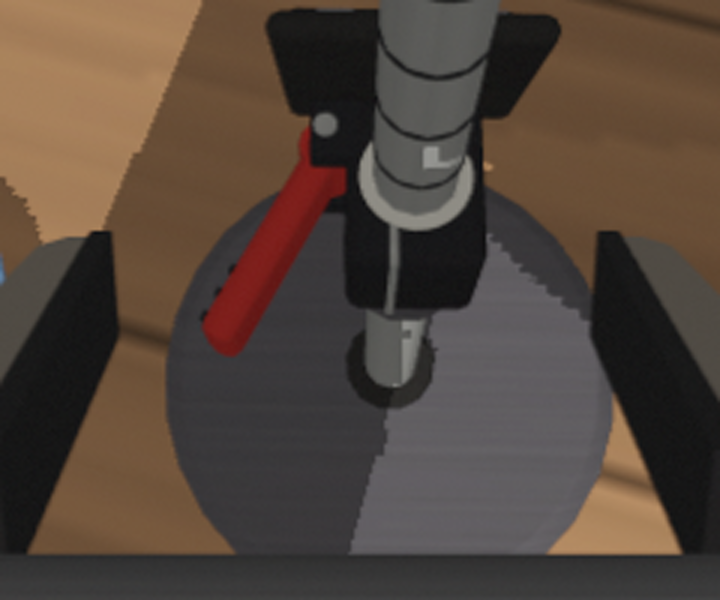

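move_arm(rows="-1 -6 1 0 75; -1 -3 0 0 70; 0 0 0 0 60; 0 0 0 0 45; 0 0 0 0 45; 0 0 0 0 45; 0 0 0 0 45", force=5)

```text
t: 11.9
ee_pos: [0.5837, 0.0764, 0.1448]
ee_rot: [89.9, 46.7, 16.4]
contact_force: [-0.6, 0.5, 0.1]
finger_gap: 0.0448
```

Run:
```python
from h import *
goal((-.014,.0115,.155),0)
c=viewer.camera('wrist')
b=c['image'][200:400,200:440]; cv2.imwrite('pics/w6z.png',cv2.resize(b,None,fx=3,fy=3,interpolation=cv2.INTER_CUBIC))
```

```text
t 11.9 p [0.5837 0.0764 0.1448] j [ -0.4   6.5 135.5 109.2  12.1 -32.1] gap 0.04484820848433525 F [-0.6  0.5  0.1]
[[ 0.658  0.697  0.284]
 [ 0.194  0.207 -0.959]
 [-0.727  0.686  0.001]]
tilt 43.34230419796292 az tilt 16.424386502206875 zaz -73.4966038631825
target [0.582  0.0758 0.1414] shift mm [ 1.3 -3.6  0.1]
```

View pics/w6z.png

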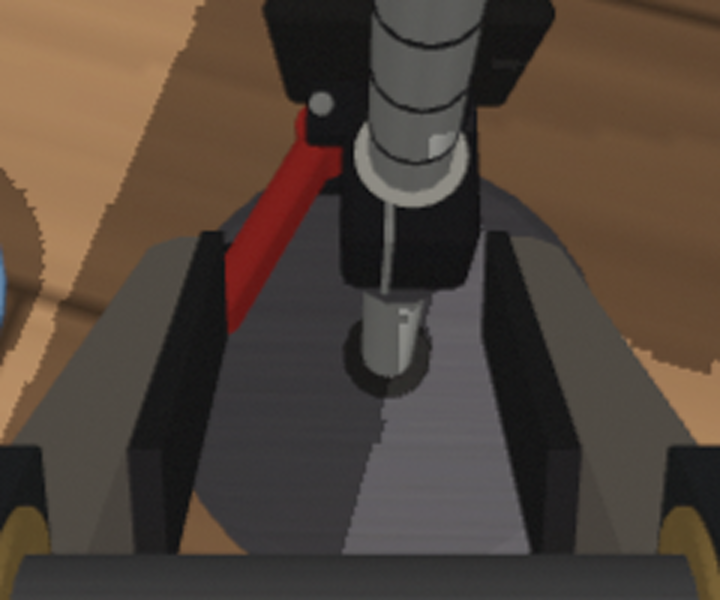

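move_arm(rows="0 0 0 0 38; 0 0 0 0 38", force=5)

```text
t: 12.2
ee_pos: [0.5836, 0.0764, 0.1446]
ee_rot: [89.9, 46.7, 16.4]
contact_force: [-0.6, -0.4, 0.2]
finger_gap: 0.0377
```

Run:
```python
from h import *
goal((-.014,.0115,.155),0)
c=viewer.camera('wrist')
b=c['image'][200:400,200:440]; cv2.imwrite('pics/w7z.png',cv2.resize(b,None,fx=3,fy=3,interpolation=cv2.INTER_CUBIC))
c=viewer.camera('side')
b=c['image'][200:330,240:400]; cv2.imwrite('pics/s7z.png',cv2.resize(b,None,fx=4,fy=4,interpolation=cv2.INTER_CUBIC))
```

```text
t 12.2 p [0.5836 0.0764 0.1446] j [ -0.4   6.5 135.5 109.2  12.1 -32.1] gap 0.03768729364529192 F [-0.6 -0.4  0.2]
[[ 0.658  0.697  0.284]
 [ 0.194  0.207 -0.959]
 [-0.727  0.686  0.001]]
tilt 43.331800526504146 az tilt 16.433524511457943 zaz -73.49264379800883
target [0.582  0.0758 0.1414] shift mm [ 1.2 -3.5  0.2]
```

View pics/w7z.png

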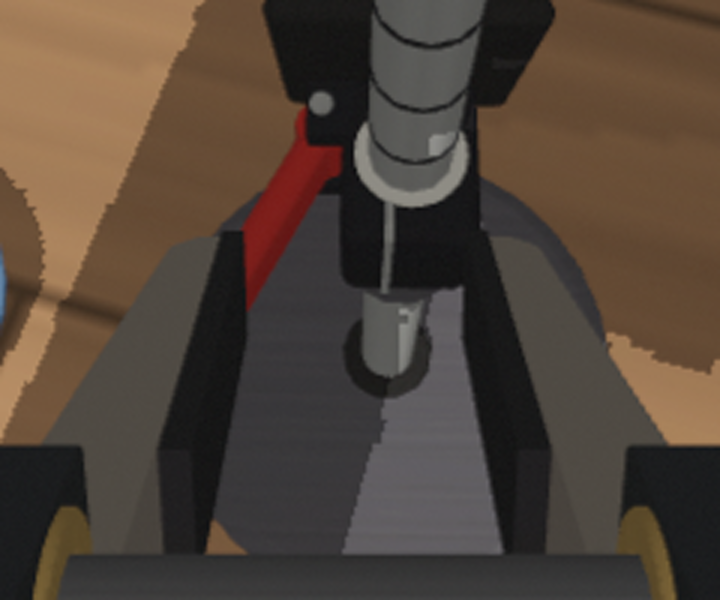

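View pics/s7z.png

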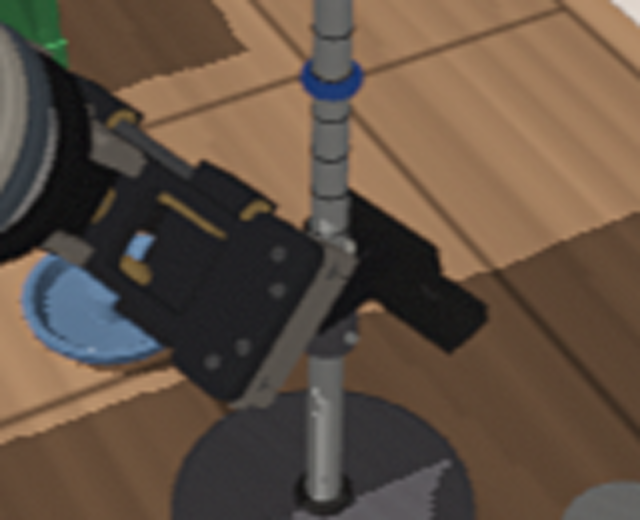

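Run:
```python
from h import *
s,R=st()
c=viewer.camera('wrist')
T=np.array(c["cam_to_world"])
f=lambda p:((proj(c,p)-200)*3).round()
p=s["ee_pos"]
print("tcp",f(p),"tip corners L",f(p+R@[0,.01,-.0188]),f(p+R@[0,-.01,-.0188]),"R",f(p+R@[0,.01,.0188]),f(p+R@[0,-.01,.0188]))
for n,v in dict(c0=(0,0,.171),blk=(-.017,.013,.171),blk2=(-.017,-.013,.171),blk3=(-.017,.013,.139),blk4=(-.017,-.013,.139),pin=(.01,.017,.171),foot=(0,0,.014),coll=(-.008,0,.171)).items(): print(n,f(S(np.array(v))))
print("cam in tool", (R.T@(T[:3,3]-p)).round(4), "tcp stand", Ro.from_euler("z",-YAW,degrees=True).apply(p-np.r_[P,0]).round(4))
```

```text
t 12.3 p [0.5836 0.0764 0.1447] j [ -0.4   6.5 135.5 109.2  12.1 -32.1] gap 0.03776842425978908 F [0.5 0.7 0.3]
[[ 0.658  0.697  0.284]
 [ 0.194  0.207 -0.959]
 [-0.727  0.686  0.001]]
tilt 43.332622762114994 az tilt 16.432404020276834 zaz -73.49374239612698
tcp [352. 205.] tip corners L [260. 159.] [263. 249.] R [444. 159.] [442. 249.]
c0 [416. 157.]
blk [344. 243.]
blk2 [491. 245.]
blk3 [345. 295.]
blk4 [472. 297.]
pin [326. 107.]
foot [390. 357.]
coll [417. 197.]
cam in tool [-2.061e-01  8.380e-02  2.000e-04] tcp stand [0.0005 0.0119 0.1447]
```

Run:
```python
from h import *
s,R=st()
c=viewer.camera('wrist'); p=s["ee_pos"]
for u in ((245,235),(245,340),(158,450),(163,555),(483,235),(463,340),(547,450)):
    o,d=ray(c,(200+u[0]/3,200+u[1]/3)); o=R.T@(o-p); d=R.T@d
    g=.0189*(-1 if u[0]<350 else 1); q=o+d*(g-o[2])/d[2]; print(u,(q*1e3).round(1))
```

```text
t 12.35 p [0.5836 0.0764 0.1447] j [ -0.4   6.5 135.5 109.2  12.1 -32.1] gap 0.03814433554163228 F [ 0.4 -0.  -0.4]
[[ 0.658  0.697  0.284]
 [ 0.194  0.207 -0.959]
 [-0.727  0.686  0.001]]
tilt 43.33626047680708 az tilt 16.42809446877482 zaz -73.49579204602452
(245, 235) [-31.9   7.2 -18.9]
(245, 340) [-37.5 -10.5 -18.9]
(158, 450) [-115.8   21.3  -18.9]
(163, 555) [-116.6    9.6  -18.9]
(483, 235) [-64.   21.3  18.9]
(463, 340) [-43.4  -7.2  18.9]
(547, 450) [-117.    22.1   18.9]
```

View pics/w2.png

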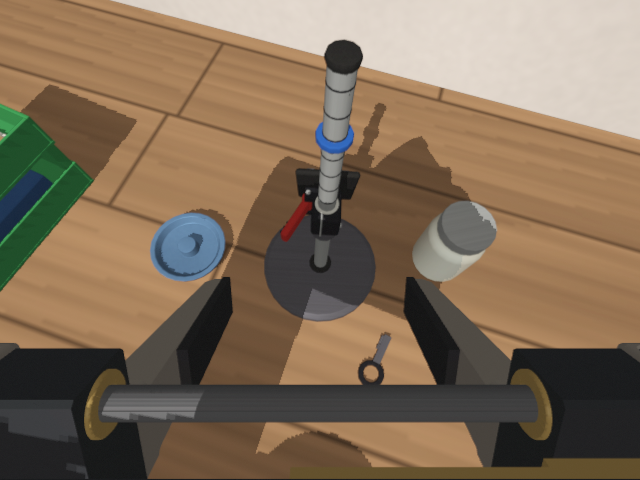

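Run:
```python
from h import *
s,R=st()
c=viewer.camera('side'); p=s["ee_pos"]
im=cv2.resize(c['image'][180:330,220:420],None,fx=4,fy=4,interpolation=cv2.INTER_CUBIC)
for x,col in ((0,(0,0,255)),(-.019,(0,255,255)),(-.037,(0,255,0)),(-.088,(255,255,0)),(-.206,(255,0,255))):
    for z in (0,-.019,.019):
        u=(proj(c,p+R@[x,0,z])-[220,180])*4; print(x,z,u.round()); cv2.circle(im,tuple(int(v) for v in u),4,col,-1)
cv2.imwrite("pics/s8.png",im)
```

```text
t 12.4 p [0.5836 0.0764 0.1447] j [ -0.4   6.5 135.5 109.2  12.1 -32.1] gap 0.037773751784945256 F [ 0.1 -0.1  0.4]
[[ 0.658  0.697  0.284]
 [ 0.194  0.207 -0.959]
 [-0.727  0.686  0.001]]
tilt 43.33387287239452 az tilt 16.43035877652558 zaz -73.49550515478231
0 0 [387. 361.]
0 -0.019 [356. 339.]
0 0.019 [419. 383.]
-0.019 0 [366. 352.]
-0.019 -0.019 [334. 330.]
-0.019 0.019 [398. 374.]
-0.037 0 [344. 343.]
-0.037 -0.019 [312. 321.]
-0.037 0.019 [377. 366.]
-0.088 0 [279. 317.]
-0.088 -0.019 [246. 294.]
-0.088 0.019 [313. 341.]
-0.206 0 [ 95. 243.]
-0.206 -0.019 [ 60. 217.]
-0.206 0.019 [131. 269.]
```

View pics/s8.png

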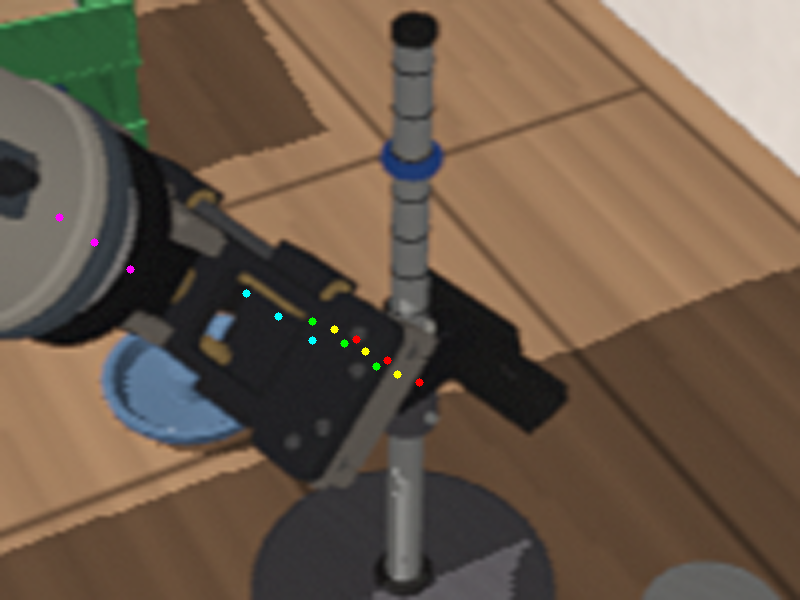

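Run:
```python
from h import *
s,R=st()
c=viewer.camera('top'); p=s["ee_pos"]
im=cv2.resize(c['image'][215:295,320:420],None,fx=7,fy=7,interpolation=cv2.INTER_CUBIC); im=np.clip(im*1.6,0,255).astype(np.uint8)
for x,col in ((0,(0,0,255)),(-.037,(0,255,0)),(-.088,(255,255,0))):
    for z in (-.024,.024):
        u=(proj(c,p+R@[x,0.01,z])-[320,215])*7; cv2.circle(im,tuple(int(v) for v in u),3,col,-1)
cv2.imwrite("pics/t8.png",im)
```

```text
t 12.45 p [0.5836 0.0764 0.1447] j [ -0.4   6.5 135.5 109.2  12.1 -32.1] gap 0.03806245363898781 F [ 0.6  0.2 -0.3]
[[ 0.658  0.697  0.284]
 [ 0.194  0.207 -0.959]
 [-0.727  0.686  0.001]]
tilt 43.33368365463308 az tilt 16.430087073463817 zaz -73.4943075663564
```

View pics/t8.png

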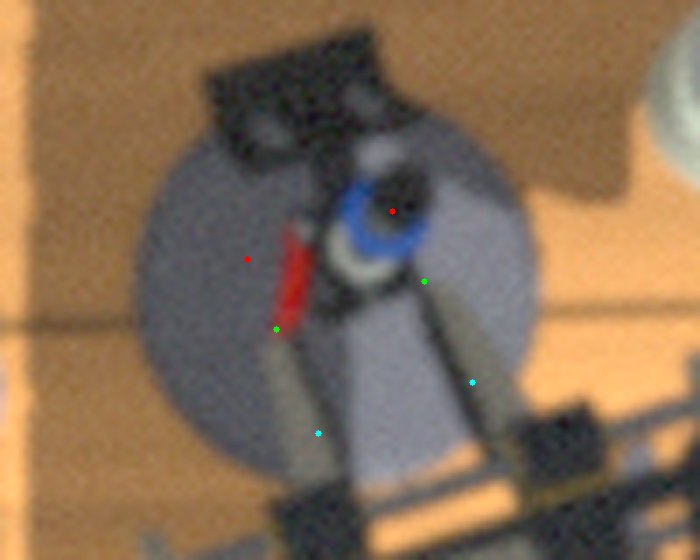

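move_arm(rows="0 0 0 0 75; 0 0 0 0 75; 0 0 0 0 75; 0 0 0 0 75; 10 0 0 0 75; 10 0 0 0 75; 10 -1 0 0 75", force=5)

```text
t: 13.38
ee_pos: [0.6035, 0.0819, 0.1225]
ee_rot: [89.8, 46.6, 16.4]
contact_force: [-0.9, 0.1, 0.8]
finger_gap: 0.0754
```

```bash
sed -i 's/(.0187-back)/(.056-back)/' h.py
python3 - <<'E'
from h import *
goal((-.014,.0115,.155),0)
c=viewer.camera('wrist')
b=c['image'][200:400,200:440]; cv2.imwrite('pics/w9z.png',cv2.resize(b,None,fx=3,fy=3,interpolation=cv2.INTER_CUBIC))
E
```

```text
t 13.38 p [0.6035 0.0819 0.1225] j [  0.6  11.2 134.3 125.8  13.3 -48.3] gap 0.0753961098849148 F [-0.9  0.1  0.8]
[[ 0.66   0.696  0.284]
 [ 0.194  0.208 -0.959]
 [-0.726  0.687  0.002]]
tilt 43.42200432368595 az tilt 16.367977767431384 zaz -73.50502241425843
target [0.6067 0.083  0.1143] shift mm [ 8.3 -3.2 -0.1]
```

View pics/w9z.png

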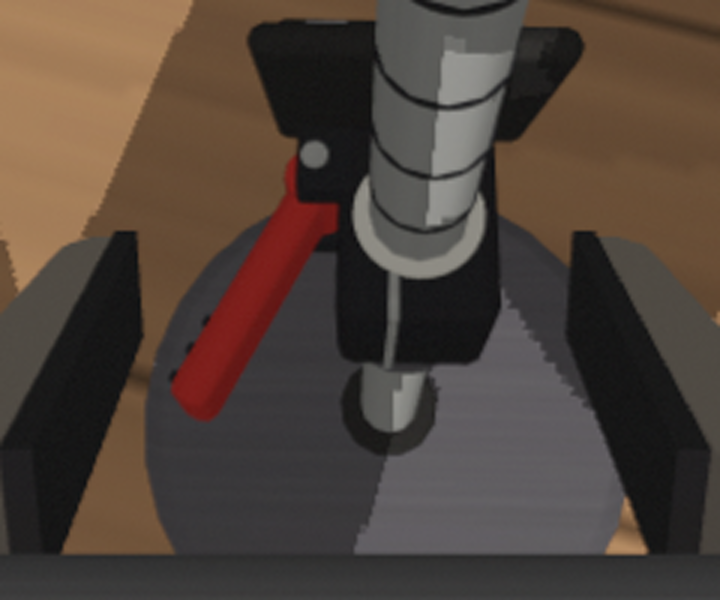

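move_arm(rows="8 -3 -1 0 75; 1 -1 -1 0 65; 0 0 0 0 52; 0 0 0 0 45; 0 0 0 0 40; 0 0 0 0 40", force=5)

```text
t: 14.18
ee_pos: [0.6056, 0.0856, 0.1127]
ee_rot: [89.9, 46.6, 16.5]
contact_force: [2.8, 1.9, -2.0]
finger_gap: 0.052
```

Run:
```python
from h import *
goal((-.014,.0115,.155),0)
c=viewer.camera('wrist')
b=c['image'][200:400,200:440]; cv2.imwrite('pics/w10z.png',cv2.resize(b,None,fx=3,fy=3,interpolation=cv2.INTER_CUBIC))
```

```text
t 14.18 p [0.6056 0.0856 0.1127] j [  1.1  12.8 134.4 131.7  14.1 -54. ] gap 0.05200175114281337 F [ 2.8  1.9 -2. ]
[[ 0.658  0.696  0.285]
 [ 0.195  0.208 -0.958]
 [-0.727  0.687  0.001]]
tilt 43.37545570829226 az tilt 16.50934166836297 zaz -73.41375866488814
target [0.6066 0.0831 0.1143] shift mm [-1.   1.3  2.8]
```

View pics/w10z.png

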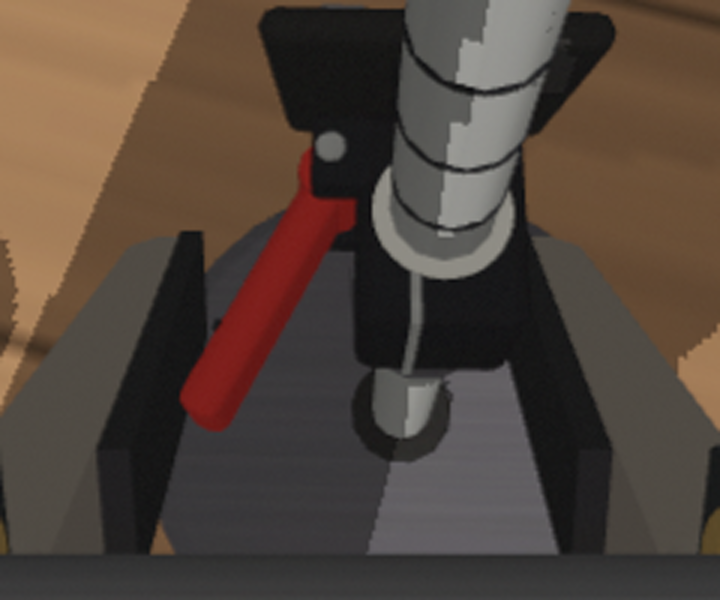

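move_arm(rows="-4 4 0 0 40; -6 5.5 0 0 40; -6 5.5 0 0 40; -6 5.5 0 0 40", force=5)

```text
t: 14.72
ee_pos: [0.6055, 0.0856, 0.1433]
ee_rot: [90.0, 46.6, 16.5]
contact_force: [2.5, 4.3, -3.5]
finger_gap: 0.0518
```

Run:
```python
from h import *
st()
c=viewer.camera('wrist')
b=c['image'][200:400,200:440]; cv2.imwrite('pics/w11z.png',cv2.resize(b,None,fx=3,fy=3,interpolation=cv2.INTER_CUBIC))
```

```text
t 14.72 p [0.6055 0.0856 0.1433] j [  1.1   8.5 133.2 110.6  11.3 -32.4] gap 0.051836101052162055 F [ 2.5  4.3 -3.5]
[[ 0.658  0.697  0.285]
 [ 0.195  0.207 -0.959]
 [-0.727  0.687  0.   ]]
tilt 43.35835264883666 az tilt 16.53220276492694 zaz -73.45237246599561
```

View pics/w11z.png

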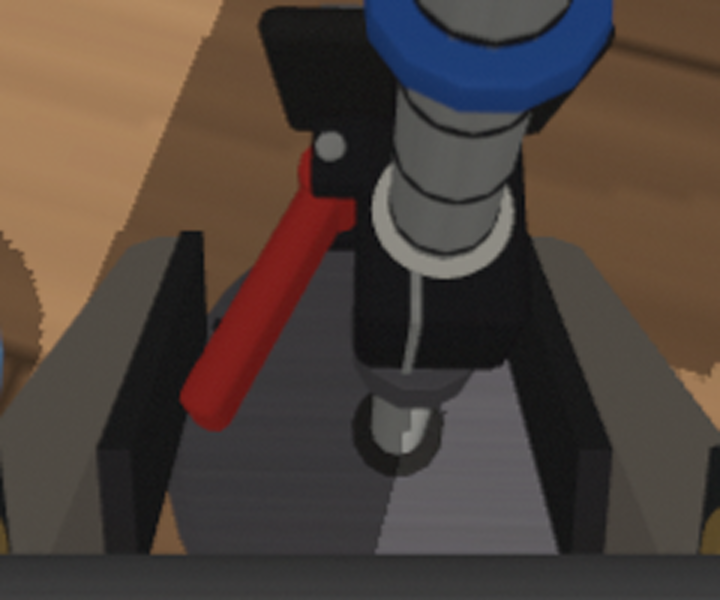

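move_arm(rows="-6 5.5 0 0 40; -6 5.5 0 0 40; -6 5.5 0 0 40; -6 5.5 0 0 40; -6 5.5 0 0 40; -3 3 0 0 40", force=5)

```text
t: 15.52
ee_pos: [0.6054, 0.0857, 0.1903]
ee_rot: [90.1, 46.6, 16.6]
contact_force: [1.4, 1.7, -3.0]
finger_gap: 0.0522
```

Run:
```python
from h import *
st()
c=viewer.camera('wrist')
b=c['image'][150:350,200:440]; cv2.imwrite('pics/w12z.png',cv2.resize(b,None,fx=3,fy=3,interpolation=cv2.INTER_CUBIC))
c=viewer.camera('side')
b=c['image'][190:290,260:400]; cv2.imwrite('pics/s12z.png',cv2.resize(b,None,fx=5,fy=5,interpolation=cv2.INTER_CUBIC))
```

```text
t 15.53 p [0.6054 0.0857 0.1903] j [  1.    2.7 130.9  69.5  11.4   9.5] gap 0.052157591327122325 F [ 1.4  1.7 -3. ]
[[ 0.659  0.696  0.285]
 [ 0.197  0.206 -0.959]
 [-0.726  0.688 -0.001]]
tilt 43.44817009687574 az tilt 16.614629367064417 zaz -73.45675466760258
```

View pics/w12z.png

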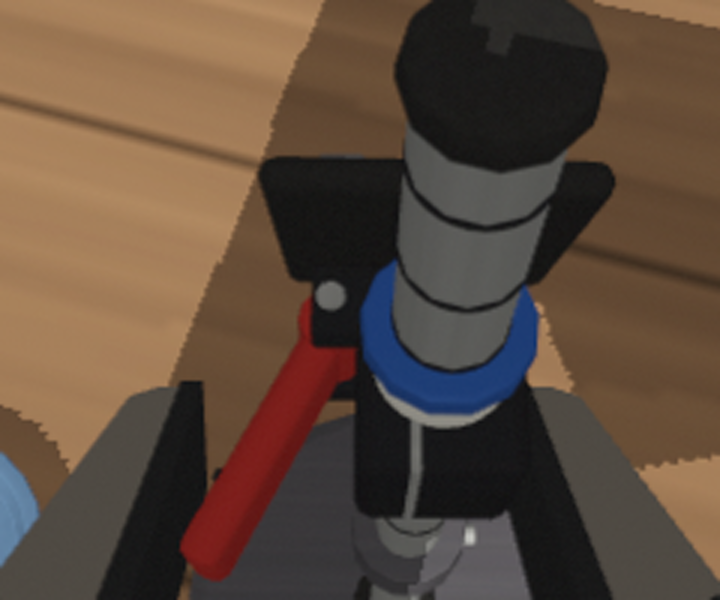

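View pics/s12z.png

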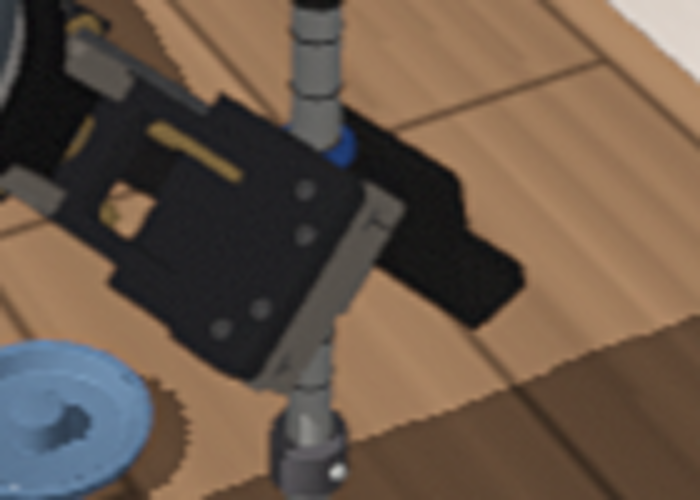

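Run:
```python
from h import *
c=viewer.camera('wrist'); im=c['image'].astype(int)
m=(im[...,0]-im[...,2]>60)&(im[...,0]>80); m[:,:310]=0;m[:,400:]=0;m[:230]=0;m[310:]=0
print(comps(m)); ys,xs=np.nonzero(m); print([(y,xs[ys==y].min(),xs[ys==y].max()) for y in range(ys.max()-6,ys.max()+1)])
T=np.array(c["cam_to_world"]); h=P-T[:2,3]; h/=np.linalg.norm(h)
u=xs[ys==ys.max()].mean()
for v,u0,rr,n in ((ys.max()+.5,u,.0125,"ring under front"),(150+427/3,200+440/3,.0125,"washer"),(150+514/3,200+420/3,.017,"block bottom front")):
    o,d=ray(c,(u0,v)); q=P-h*rr; s=np.dot(q-o[:2],h)/np.dot(d[:2],h); print(n,(o+d*s).round(4), "off lateral",np.cross(h,(o+d*s)[:2]-P).round(4))
# ring widest chord -> top/back edges
print(ys.min())
for z in (.254,.258,.262,.264): print(z,proj(c,np.r_[P-h*.0125,z]),proj(c,np.r_[P,z]))
print("posttop",proj(c,np.r_[P,.32]))
```

```text
[([321, 237, 58, 51, 1086], [347.5, 269.2])]
[(281, np.int64(332), np.int64(369)), (282, np.int64(333), np.int64(368)), (283, np.int64(335), np.int64(366)), (284, np.int64(337), np.int64(363)), (285, np.int64(339), np.int64(361)), (286, np.int64(341), np.int64(359)), (287, np.int64(346), np.int64(357))]
ring under front [0.5739 0.0623 0.2643] off lateral -0.0019
washer [0.5738 0.0637 0.257 ] off lateral -0.0005
block bottom front [0.5693 0.0635 0.2248] off lateral -0.0006
237
0.254 [344.85742538 294.24160354] [350.95152325 267.03203547]
0.258 [345.51857154 291.28964874] [351.73456006 263.53585047]
0.262 [346.21328839 288.18780399] [352.55590223 259.86863571]
0.264 [346.57404513 286.57705941] [352.98182707 257.96692177]
posttop [371.46191812 175.45507068]<stdin>:8: DeprecationWarning: Arrays of 2-dimensional vectors are deprecated. Use arrays of 3-dimensional vectors instead. (deprecated in NumPy 2.0)
```

move_arm(rows="-3 2.8 0 0 40; -1.4 1.4 0 0 40; 0 0 0 0 40", force=5)

```text
t: 16.05
ee_pos: [0.6054, 0.0857, 0.1957]
ee_rot: [90.1, 46.6, 16.6]
contact_force: [1.1, 1.2, -0.9]
finger_gap: 0.0525
```

Run:
```python
from h import *
st()
c=viewer.camera('wrist')
b=c['image'][210:310,290:410]; cv2.imwrite('pics/w13z.png',cv2.resize(b,None,fx=6,fy=6,interpolation=cv2.INTER_CUBIC))
c=viewer.camera('top')
b=c['image'][215:285,330:410]; cv2.imwrite('pics/t13z.png',cv2.resize(b,None,fx=8,fy=8,interpolation=cv2.INTER_CUBIC))
```

```text
t 16.05 p [0.6054 0.0857 0.1957] j [  1.    2.1 130.6  65.3  11.7  13.8] gap 0.05249897483789922 F [ 1.1  1.2 -0.9]
[[ 0.659  0.696  0.285]
 [ 0.197  0.206 -0.959]
 [-0.726  0.687 -0.002]]
tilt 43.43180238253137 az tilt 16.63594365145357 zaz -73.46346467894746
```

View pics/w13z.png

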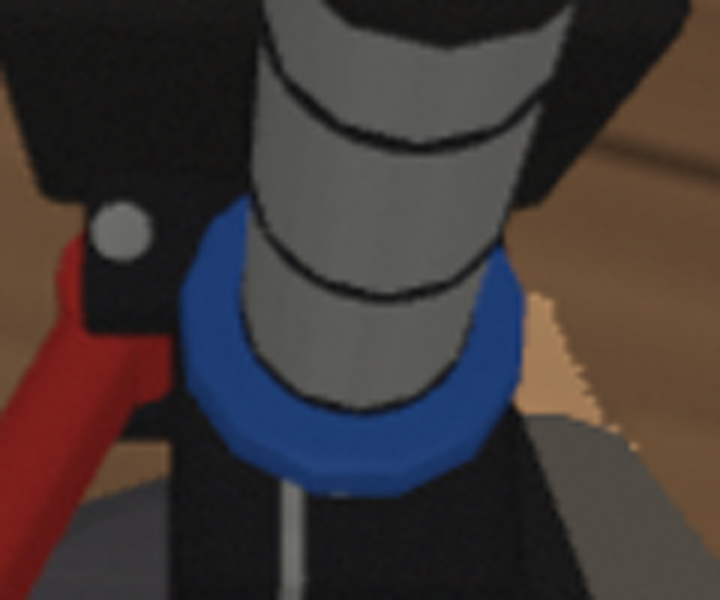

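View pics/t13z.png

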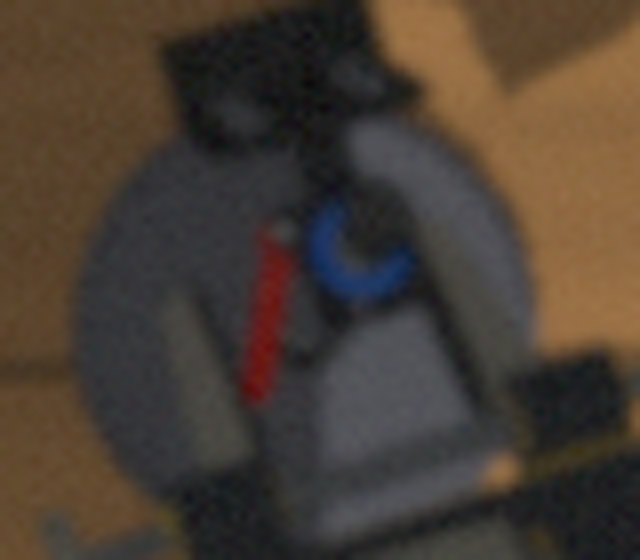

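move_arm(rows="-1.5 1.5 0 0 40; -0.7 0.7 0 0 40; 0 0 0 0 40", force=5)

```text
t: 16.52
ee_pos: [0.6054, 0.0857, 0.1986]
ee_rot: [90.2, 46.6, 16.6]
contact_force: [1.5, 1.1, -2.1]
finger_gap: 0.0521
```

Run:
```python
from h import *
st()
c=viewer.camera('wrist')
b=c['image'][210:310,290:410]; cv2.imwrite('pics/w14z.png',cv2.resize(b,None,fx=6,fy=6,interpolation=cv2.INTER_CUBIC))
im=c['image'].astype(int)
m=(im[...,0]-im[...,2]>60)&(im[...,0]>80); m[:,:310]=0;m[:,400:]=0;m[:230]=0;m[310:]=0
ys,xs=np.nonzero(m); print(ys.max(),xs.min(),xs.max())
T=np.array(c["cam_to_world"]); h=P-T[:2,3]; h/=np.linalg.norm(h)
o,d=ray(c,(xs[ys==ys.max()].mean(),ys.max()+.5)); s=np.dot(P-h*.0125-o[:2],h)/np.dot(d[:2],h); print((o+d*s))
```

```text
t 16.52 p [0.6054 0.0857 0.1986] j [  1.    1.7 130.4  62.9  12.   16.3] gap 0.052133175944726134 F [ 1.5  1.1 -2.1]
[[ 0.658  0.697  0.285]
 [ 0.197  0.205 -0.959]
 [-0.727  0.687 -0.002]]
tilt 43.40524777343683 az tilt 16.639663298343116 zaz -73.47060277606542
293 320 375
[0.57387315 0.06287123 0.26447266]
```

View pics/w14z.png

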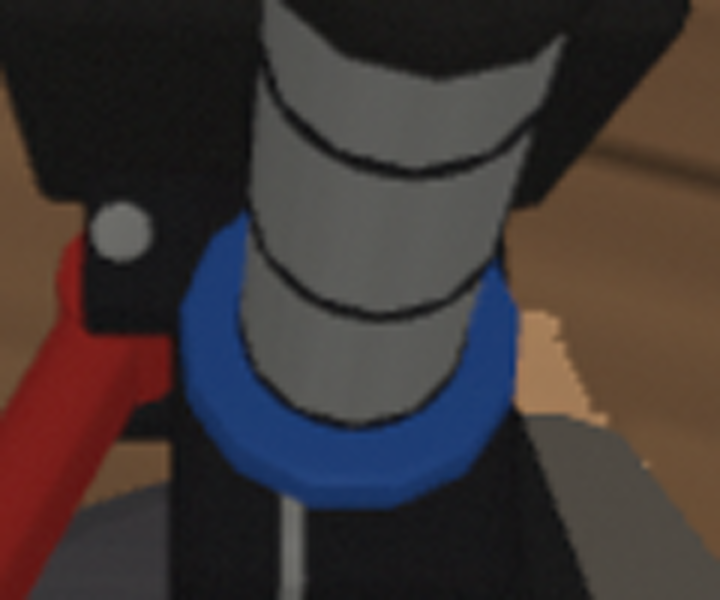

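move_arm(rows="0 0 1 0 48; 0 0 2 0 44; 0 0 2 0 40", force=40)

```text
t: 16.95
ee_pos: [0.6069, 0.0799, 0.1988]
ee_rot: [90.1, 46.6, 16.5]
contact_force: [-6.1, 1.6, 6.4]
finger_gap: 0.0401
```

Run:
```python
from h import *
st()
c=viewer.camera('wrist')
b=c['image'][180:340,220:420]; cv2.imwrite('pics/w15z.png',cv2.resize(b,None,fx=4,fy=3.75,interpolation=cv2.INTER_CUBIC))
```

```text
t 16.95 p [0.6069 0.0799 0.1988] j [  0.2   1.8 130.3  63.6  12.5  14.9] gap 0.04013166050984952 F [-6.1  1.6  6.4]
[[ 0.659  0.697  0.284]
 [ 0.195  0.205 -0.959]
 [-0.726  0.687 -0.001]]
tilt 43.43014912227218 az tilt 16.521006880427446 zaz -73.52365346289385
```

View pics/w15z.png

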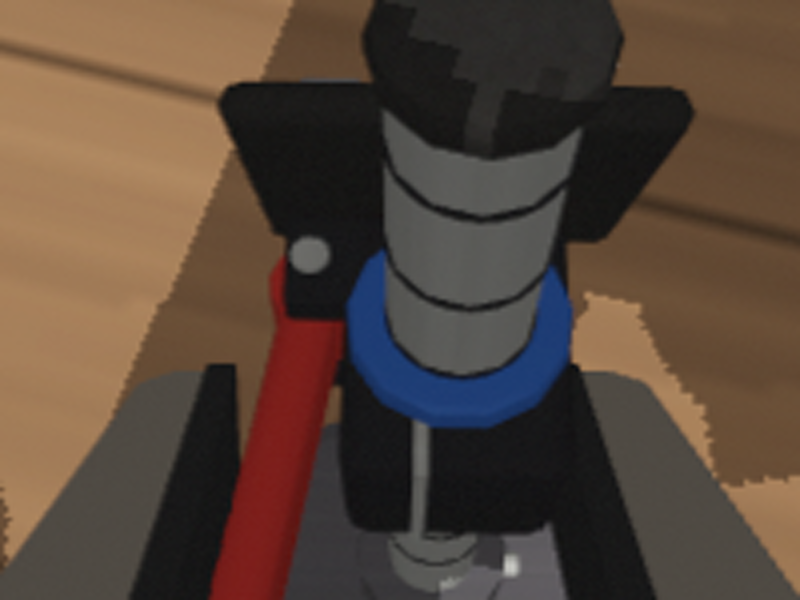

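move_arm(rows="0 0 2 0 36; 0 0 1.5 0 32; 0 0 0.5 0 28; 0 0 0 0 28; 0 0 0 0 28", force=45)

```text
t: 17.62
ee_pos: [0.6077, 0.0766, 0.1984]
ee_rot: [90.2, 46.6, 16.7]
contact_force: [5.2, 0.6, -11.1]
finger_gap: 0.0324
```

Run:
```python
from h import *
st()
c=viewer.camera('wrist')
b=c['image'][180:340,220:420]; cv2.imwrite('pics/w16z.png',cv2.resize(b,None,fx=4,fy=3.75,interpolation=cv2.INTER_CUBIC))
```

```text
t 17.62 p [0.6077 0.0766 0.1984] j [ -0.5   2.  130.2  64.2  13.   13.9] gap 0.03235454807381162 F [  5.2   0.6 -11.1]
[[ 0.658  0.697  0.285]
 [ 0.197  0.206 -0.959]
 [-0.727  0.687 -0.002]]
tilt 43.385645040088384 az tilt 16.683918797905605 zaz -73.44707878698829
```

View pics/w16z.png

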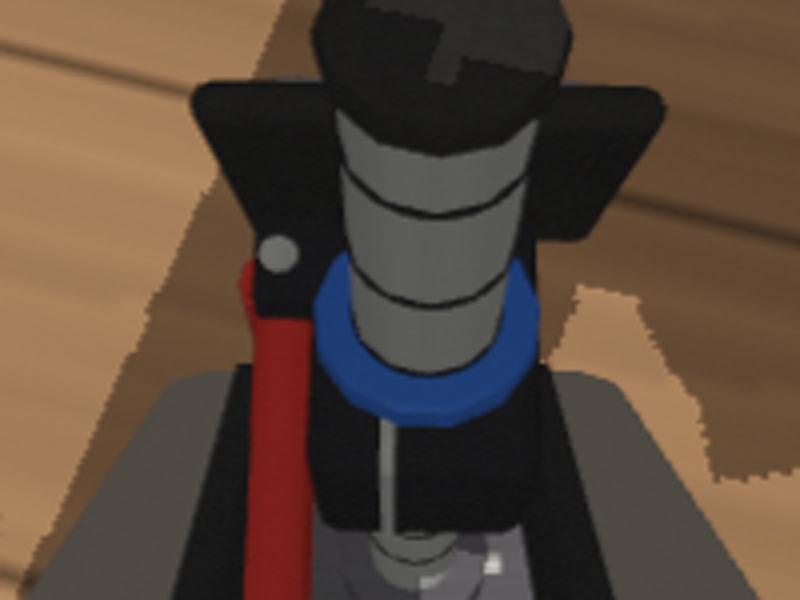

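Run:
```python
from h import *
st()
c=viewer.camera('wrist'); im=c['image'].astype(int)
m=(im[...,0]-im[...,2]>60)&(im[...,0]>80); m[:,:290]=0;m[:,400:]=0;m[:230]=0;m[310:]=0
ys,xs=np.nonzero(m); print(ys.max(),xs.min(),xs.max())
T=np.array(c["cam_to_world"]); h=P-T[:2,3]; h/=np.linalg.norm(h)
o,d=ray(c,(xs[ys==ys.max()].mean(),ys.max()+.5)); s=np.dot(P-h*.0125-o[:2],h)/np.dot(d[:2],h); print((o+d*s))
c=viewer.camera('side'); cv2.imwrite("pics/s17.png",c["image"])
a=cv2.imread("pics/side0.png").astype(int); 
for n,i in (("before",a),("now",c["image"].astype(int))):
    m=(i[...,0]-i[...,2]>50)&(i[...,0]-i[...,1]>30); m[:200]=0;m[235:]=0;m[:,:305]=0;m[:,340:]=0; ys,xs=np.nonzero(m); print(n,ys.min(),ys.max(),xs.min(),xs.max())
t=viewer.camera("top")["image"]; b=cv2.imread("pics/top0.png")
for nm,(x0,y0) in dict(jar=(405,205),dish=(275,245),key=(395,275),tray=(125,235)).items():
    print(nm,np.abs(t[y0:y0+45,x0:x0+45].astype(int)-b[y0:y0+45,x0:x0+45]).mean().round(1))
cv2.imwrite("pics/t17.png",t)
```

```text
t 17.68 p [0.6077 0.0767 0.1984] j [ -0.5   2.  130.2  64.2  13.   13.9] gap 0.032532581060145366 F [  7.4   0.5 -11.1]
[[ 0.658  0.697  0.285]
 [ 0.197  0.206 -0.959]
 [-0.727  0.687 -0.002]]
tilt 43.387518370675906 az tilt 16.68707002797601 zaz -73.44653226493973
293 299 354
[0.57440315 0.06064063 0.26353569]
before 215 224 315 330
now 216 218 328 330
jar 21.0
dish 2.2
key 29.7
tray 2.5
```

View pics/s17.png

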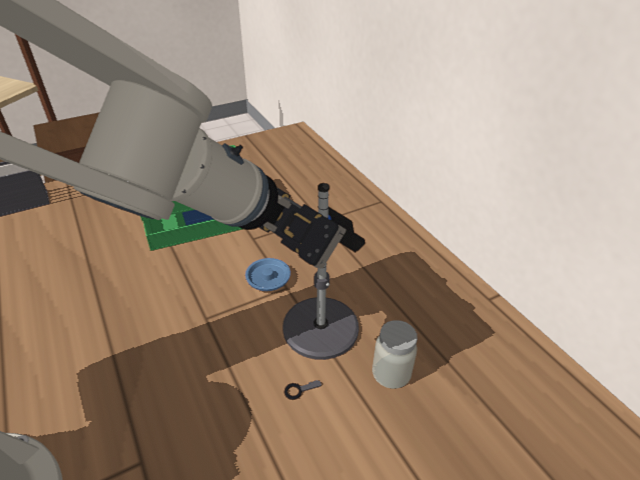

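move_arm(rows="0 0 0 0 28; 0 0 0 0 28", force=40)

```text
t: 18.08
ee_pos: [0.6076, 0.0766, 0.1977]
ee_rot: [90.2, 46.7, 16.7]
contact_force: [4.3, 1.1, -6.7]
finger_gap: 0.0329
```

Run:
```python
from h import *
s,_=st()
c=viewer.camera('wrist'); cv2.imwrite("pics/w18.png",c["image"])
print(ticket.job_done()); st()
```

```text
t 18.07 p [0.6076 0.0766 0.1977] j [ -0.5   2.  130.2  64.2  13.   13.9] gap 0.03291565672507524 F [ 4.3  1.1 -6.7]
[[ 0.657  0.698  0.285]
 [ 0.197  0.206 -0.959]
 [-0.728  0.686 -0.002]]
tilt 43.32199707156734 az tilt 16.692290816502673 zaz -73.44590241018128
the job is handed in; nothing more can be done
None
the job is handed in; nothing more can be done
```

I lifted the clamp block to the blue ring with the lever still open, squeezed the red lever shut there, and handed the job in at about 18 s with the grip still closed at 40 N. No verdict was reported.

**How it went**
- **Tilting the hand:** the moves can't tilt it directly. I pushed the arm past its reach limit until the hand leaned about 43° forward, just inside the 35–45° given.
- **Lifting:** I pinched the block and open lever at 5 N and raised them about 86 mm without slipping.
- **Squeezing:** I closed the lever with 40–45 N while moving the hand sideways to stay centred.

**Last checks**
- **Lever:** the jaw opening was 32.5–32.9 mm, against 33.5 mm for block plus shut lever, and the lever lay flat along the block in the wrist picture.
- **Block height:** the block's top is an estimated 1–3 mm below the ring's underside. The hand sank about 1 mm during the squeeze.
- **Ring:** it showed no visible movement in the wrist view. The side view showed only part of it, with its top edge within a pixel of where it started.
- **Other objects:** the jar, key and dish were in place in the side view. The dish and tray matched their starting top pictures. Brightness over the jar and key did change there, which I put down to the arm's shadow.

**What disagreed**
- **Fingertips:** they were about 37 mm short of the reported tool point. My first grasp closed on nothing, so I opened and moved forward by that much.
- **Ring height:** the wrist camera put the ring's underside about 6 mm higher than the side camera did (0.264 m against 0.258 m). I set the height mainly from the side value and the ring-to-block gap seen by the wrist camera.
- **Leftover load:** a downward force of about 7 N remained on the tool at the end, down from 11 N.

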